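# Push the film guide roller round its L-shaped slot into the running position

### The arm

A 6-joint arm with a two-finger parallel gripper is mounted at the origin on the work surface. World frame = base frame: x ahead of the robot, y to its left, z up, the work surface at z = 0. Lengths are in m, angles in rad, forces in N, time in s.
With the tool pointing down it reaches from about 0.25 to 0.775 m from the base axis. Payload 4 kg.
Tool frame: the origin (TCP) lies midway between the tips of the shut fingers; the grasp point (between the pads) lies 19 mm behind it; z points along the fingers, y is the line along which they close (so a half turn about z gives the same grasp; the last joint's range is limited). The gripper opens to 94 mm and grips with 3 to 60 N. Pads are 16 mm wide; open, the fingers measure 119 mm over their backs; the gripper's body (75 mm by 177 mm) begins 78 mm behind the grasp point.
Start: joints at [1.134, 0.087, 1.371, -0, 1.684, -0.103], TCP at [0.18, 0.52, 0.206] pointing down, gripper open.
Joint ranges: [-3.1, 3.1], [-0.76, 2.03], [0.27, 2.55], [-1.08, 4.22], [0.17, 2.65], [-2.57, 2.57]. Speed limits (rad/s): [2.79, 2.79, 3.14, 3.14, 3.14, 3.14].

### API

Orientations are given as a unit quaternion [x, y, z, w].
In Python, from bench import manip, vision gives the robot as it stands.
- The arm moves only by the tool play_rows, never from a script. Its argument "moves" is a list of rows, each an object of numbers: "tx", "ty", "tz": the shift along the tool's x, y, z in cm; "rx", "ry", "rz": the turn, a rotation vector about the tool's x, y, z in degrees. A call has exactly 10 rows; each row shifts and turns the commanded pose from where the row before left it, along the tool's axes as they then stand; what a row does not reach is not made up. A row lasts 1/10 s, in which the tool goes at most 50 mm and 8.59 degrees, less where a joint would pass 70% of its speed; a pose out of reach is approached as far as the arm can. A call with a gripper value outside its range is refused whole. "jaw" is the closure, from 0 (fully open) to 1 (shut), set as the call begins (left out, the last holds). The fingers move at their own pace and stop on an object; "newtons" is the grip in N (left out, the last holds). Time passes only in rows, so rows that do not move let the fingers close, or fill a call up. It gives the time, the measured TCP pose, the force, the opening and the grip force at its end, in the units of the state.
- manip.get_obs(): the state, without advancing time (a new reading comes with each control period).
- vision.read_camera(name): name is "side" or "top" or "wrist"; returns (picture, depth): 400x640x3 uint8, red, green, blue; 400x640 float32, m along the optical axis (not along the pixel's ray), 0 where there is no reading.
- vision.camera_info(name): a dict with "fx", "fy", "cx", "cy" (pixels), "rvec" (rotation vector, rad) and "tvec" (3), from world to camera coordinates, as OpenCV has them; the wrist camera has in their place "mount" (4x4, takes a point from camera to tool coordinates, whose origin is the TCP and whose axes are the flange's). Camera axes: x right, y down, z forward; pixel columns grow to the right and rows downward; lengths in m; the calibration is good to about 2 mm. A picture is of the moment at which its call begins: read the wrist's pose just before it. camera_info takes no time and is no camera call.
- manip.close_job(): hands the job in; it is judged then, once.
The state is a dict: "t": time; "q": joint angles; "dq": joint speeds; "joint_efforts": joint torques, N m; "tcp_pos": TCP position; "tool_rot": TCP orientation; "contact_force": force on the tool from outside, world axes, zero at the start; "wrist_torque": the same for the moment, N m; "width": finger opening in m; "grip_force": force on a finger pad.
Only numpy, scipy, OpenCV 4.12 (cv2) and the standard library are available. Lean on these libraries where they do the work, as an engineer would, in place of code of your own. Each camera call takes 0.05 s, during which the arm holds its last target. There are 200 camera calls.

### The job

On the film bench, the guide roller is parked in one leg of the L-shaped slot of its aluminium guide board. Push it with the fingers along that leg to the corner, round the corner, and along the other leg until it is fully home at the far end; only push it, gently, without squeezing it or lifting it or tipping it out of the slot. Leave the loupe, the spare film core and the film can where they are, and finish with the robot clear of everything.

Things in the scene. Friction and masses are not known exactly. Their poses are not given: they have to be found in the camera images.
- board: Aluminium guide board fixed on the table, 260 (x) x 220 (y) x 20 mm (z), with an L-shaped slot 14 mm wide and deep in its flat top, black at the bottom. Origin at the centre of its underside, z up. The parking leg runs along the board's +x from park_end to corner, the running leg along its -y from corner to run_end. It stands turned up to 60 degrees either way.
- park_end (a point): Centre line of the slot, on the board's top (20 mm above the table): the roller's axis at the outer end of the parking leg. The roller starts up to 40 mm from here. Pushed low, at its base disc, it slides upright at 1 to 3 N and stays where it is left; nothing but its weight holds it in the slot.
- corner (a point): Crossing of the centre lines of the two legs, on the board's top surface, 122 mm from park_end. Pushed along the parking leg as far as it goes, the roller's axis stops 2 mm beyond this point.
- run_end (a point): Centre line of the slot, on the board's top: the roller's axis when it is pushed fully home against the far end of the running leg; 110 mm from corner. The slot ends are hard stops; more than 35 N of push or squeeze is too rough.
- roller: Loose film guide roller, 0.18 kg, 54 mm high, upright on the board: black base disc of 60 mm diameter, 14 mm high; grey barrel of 40 mm diameter to 42 mm; black flange of 50 mm diameter to 48 mm; steel nub. A pin under it, 10 mm thick and 10 mm long, sits in the slot with 2 mm play to each side. Origin on its axis under the base disc, level with the board's top; z up.
- loupe_mid (a point): Bystander: small loupe, clear cylinder of 38 mm diameter with a black rim, 42 mm high, standing on the board's top in the inner angle of the L. Point at its centre, half-way up.
- core_mid (a point): Bystander: spare yellow film core, a ring of 76 mm diameter and 32 mm height lying on the table beside the board. Point at its centre, half-way up.
- filmcan_mid (a point): Bystander: flat round steel film can of 128 mm diameter, 42 mm high, on the table beside the board. Point at its centre, half-way up.
Mind the look-alikes: they are no part of the job. What is shaped like the roller but brown or red is not meant.

How it is judged:
By the outcome, as a careful person would: the job done as asked, in the order asked, and still so for the second after the job is handed in, with the robot touching nothing.
It also fails if it takes over 51 s, if anything falls off the work surface, if the arm or the gripper's body presses on something with over 40 N, if the wrist force passes 120 N, or if a joint passes its speed limit or range.

## Working session

There is one attempt and no reset: what is moved stays moved. The work goes in short steps, Python scripts to look and compute and a tool call to move; the robot and the scene stay as the last step left them, time stands still between calls to the robot, and variables do not carry over. Pictures are saved under pics/ and viewed, at most 10 in all, crops included, and the job is handed in when it is done.

Besides the shell and the picture viewer there is one more tool, called after "Call:" by a JSON object that holds its "op" and its "data". play_rows: Moves the arm, as the interface text tells. Its arguments: {"type":"object","properties":{"moves":{"type":"array","items":{"type":"object","properties":{"tx":{"type":"number"},"ty":{"type":"number"},"tz":{"type":"number"},"rx":{"type":"number"},"ry":{"type":"number"},"rz":{"type":"number"}}}},"jaw":{"type":"number"},"newtons":{"type":"number"}},"required":["moves"]}

```bash
mkdir -p pics; cat > h.py <<'E'
import numpy as np, cv2
from bench import manip, vision
from scipy.spatial.transform import Rotation as R
def grab(name):
    o=manip.get_obs(); im,d=vision.read_camera(name); i=vision.camera_info(name)
    K=np.array([[i['fx'],0,i['cx']],[0,i['fy'],i['cy']],[0,0,1.]])
    if 'mount' in i:
        T=np.eye(4);T[:3,:3]=R.from_quat(o['tool_rot']).as_matrix();T[:3,3]=o['tcp_pos']
        M=T@np.array(i['mount'])
    else:
        W=np.eye(4);W[:3,:3]=R.from_rotvec(np.ravel(i['rvec'])).as_matrix();W[:3,3]=np.ravel(i['tvec']);M=np.linalg.inv(W)
    return im,d,K,M,o
def onplane(uv,z,K,M):
    uv=np.atleast_2d(np.array(uv,float)); r=np.c_[uv,np.ones(len(uv))]@np.linalg.inv(K).T@M[:3,:3].T
    c=M[:3,3]; return c+r*((z-c[2])/r[:,2])[:,None]
def proj(P,K,M):
    p=(np.atleast_2d(P)-M[:3,3])@M[:3,:3]; q=p@K.T; return q[:,:2]/q[:,2:]
def cloud(d,K,M):
    v,u=np.mgrid[:d.shape[0],:d.shape[1]]
    p=np.stack([(u-K[0,2])/K[0,0]*d,(v-K[1,2])/K[1,1]*d,d],-1)
    return p@M[:3,:3].T+M[:3,3]
E
python3 - <<'E'
from h import *
for n in ('top','side'):
    im,d,K,M,o=grab(n); cv2.imwrite(f'pics/{n}0.png',im[...,::-1]); print(n,K[0,0],M[:3,3],M[:3,2])
    np.savez(f'{n}0.npz',im=im,d=d,K=K,M=M)
print(o)
E
```

```text
top 399.3456392245507 [ 0.46027992 -0.07689404  0.94931789] [ 0.0844568  -0.02299    -0.99616189]
side 415.67589610234336 [ 0.03885873 -0.55609205  0.58589495] [ 0.56092595  0.56268296 -0.60724786]
{'t': 0.05, 'q': array([ 1.13387324e+00,  8.79550175e-02,  1.37216596e+00, -2.67185844e-06,
        1.68359481e+00, -1.03080925e-01]), 'dq': array([-0.00118878, -0.00133296, -0.000498  ,  0.00017199, -0.00065399,
       -0.00083996]), 'joint_efforts': array([ 1.54972386e-03, -3.41538870e+01, -3.03595269e+01,  7.20158522e-02,
        3.04922531e-02, -1.15408902e-04]), 'tcp_pos': array([0.17999715, 0.51916588, 0.20434895]), 'tool_rot': array([ 1.66147070e-01,  9.86100413e-01, -1.02345955e-03, -2.81875463e-04]), 'contact_force': array([-0.53510484, -0.47276179,  0.29205354]), 'wrist_torque': array([-0.05425944, -0.00316859,  0.02108232]), 'grip_force': 0.0, 'width': 0.09416476668154164}
```

View pics/top0.png

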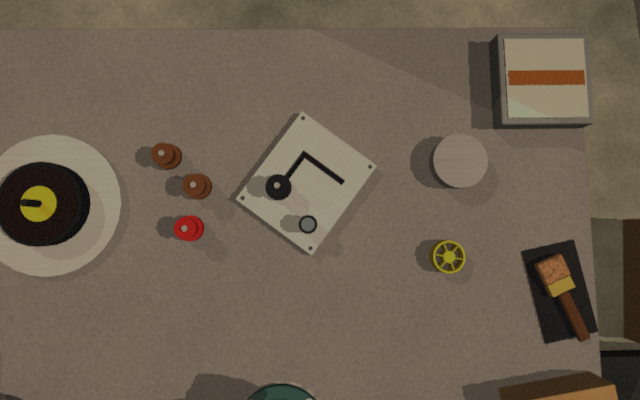

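View pics/side0.png

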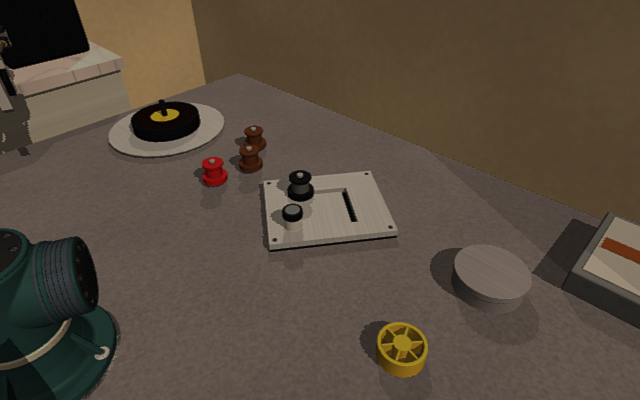

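The top view shows the black/grey roller at (278,187) in the parking leg, with the corner near (304,154) and run_end near (343,183). The loupe is at (308,224), the core at (449,257) and the can at (460,161). Objects that could be mistaken for the roller are brown (167,156), brown (197,186), red (189,228) and the loupe (308,224). I choose the black/grey one at (278,187), which is the only one in the slot.

```bash
python3 - <<'E'
from h import *
z=np.load('top0.npz'); im,d,K,M=z['im'],z['d'],z['K'],z['M']
P=cloud(d,K,M); g=cv2.cvtColor(im,cv2.COLOR_RGB2HSV); 
roi=np.zeros(d.shape,bool); roi[105:262,228:384]=1
print('table z',np.median(P[300:330,350:420,2]),'board z',np.median(P[185:205,320:335,2]))
h=P[...,2]
b=(roi&(h>0.011)).astype(np.uint8); b=cv2.morphologyEx(b,cv2.MORPH_CLOSE,np.ones((9,9)))
c=max(cv2.findContours(b,0,cv2.CHAIN_APPROX_NONE)[0],key=cv2.contourArea)
W=onplane(c[:,0,:],0.02,K,M)[:,:2]
r=cv2.minAreaRect((W*1000).astype(np.float32)); print('board',r, cv2.boxPoints(r))
# roller / loupe top
for n,(u,v) in dict(roller=(278,187),loupe=(308,224)).items():
    m=np.zeros(d.shape,bool); m[v-20:v+20,u-20:u+20]=1
    m&=h>0.03; n_,lab,st,cen=cv2.connectedComponentsWithStats(m.astype(np.uint8))
    for k in range(1,n_):
        if st[k,4]>20:
            q=P[lab==k]; print(n,cen[k],st[k],q[:,2].max(),q[:,:2].min(0),q[:,:2].max(0),np.median(q[:,:2],axis=0))
# slot
dark=(roi&(g[...,2]<60)).astype(np.uint8)
n_,lab,st,cen=cv2.connectedComponentsWithStats(dark)
for k in range(1,n_):
    if st[k,4]>15: print(st[k],cen[k])
for nm,(u,v) in dict(core=(449,257),can=(460,161)).items():
    m=(h>0.015); 
    n_,lab,st,cen=cv2.connectedComponentsWithStats(m.astype(np.uint8)); k=lab[v,u]; q=P[lab==k]; print(nm,st[k],q[:,:2].min(0),q[:,:2].max(0),np.median(q,0))
big=cv2.resize(im[105:262,228:384],None,fx=3.8,fy=3.8,interpolation=cv2.INTER_CUBIC); cv2.imwrite('pics/crop.png',big[...,::-1])
E
```

```text
table z -0.0003258950702227925 board z 0.020076696126852867
board ((568.00830078125, -63.925384521484375), (252.40248107910156, 288.59619140625), 52.47749710083008) [[ 376.69763  -76.12931]
 [ 605.5874  -251.90544]
 [ 759.319    -51.72146]
 [ 530.4292   124.05467]]
roller [277.63757116 186.14800759] [265 174  26  26 527] 0.9493178856082577 [ 0.46027992 -0.07689404] [0.58284195 0.03007407] [ 0.5516992  -0.00129276]
loupe [307.1875     223.41176471] [298 214  19  19 272] 0.9493178856082577 [ 0.44922794 -0.08601268] [ 0.48695353 -0.04603036] [ 0.46720566 -0.06611545]
[266 151  78  49 814] [292.8955774  178.40909091]
[299 216  18  17  88] [307.17045455 224.32954545]
core [430 240  35  33 630] [ 0.35285173 -0.42552091] [ 0.46027992 -0.07689404] [ 0.38952112 -0.38786583  0.03061031]
can [ 430  133   58   55 2457] [ 0.46027992 -0.48741727] [ 0.67382244 -0.07689404] [ 0.60893605 -0.41838912  0.04194607]
```

View pics/crop.png

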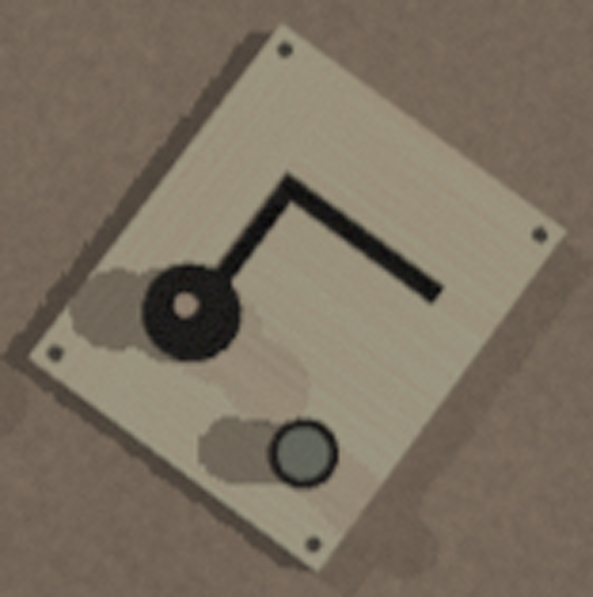

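The close crop confirms the choice: black base and flange with a steel nub, sitting in the parking leg at crop (190,312). The slot's outer corner is at crop (287,177) and its run end at (437,290).

```bash
cat > fit.py <<'E'
from h import *
def fit(im,K,M,guess=None,vth=60):
    """board yaw + slot lines from dark pixels rays on board top; guess=rough corner, yaw(rad), run px filter"""
    c0,th=guess; ex=np.array([np.cos(th),np.sin(th)]); ey=np.array([-ex[1],ex[0]])
    v=cv2.cvtColor(im,cv2.COLOR_RGB2HSV)[...,2]
    vv,uu=np.nonzero(v<vth); W=onplane(np.c_[uu,vv],0.02,K,M)[:,:2]-c0
    a,b=W@ex,W@ey
    return uu,vv,W,a,b,ex,ey
E
python3 - <<'E'
from fit import *
z=np.load('top0.npz'); im,d,K,M=z['im'],z['d'],z['K'],z['M']
px=lambda c:np.array(c)/3.8+[228,105]-.4
W=onplane([px(c) for c in [(283,24),(566,232),(320,570),(29,355)]],.02,K,M)[:,:2]; print(W, np.linalg.norm(np.diff(W,axis=0),axis=1))
ctr=W.mean(0); e=(W[0]-W[3])+(W[1]-W[2]); th=np.arctan2(e[1],e[0]); print('ctr',ctr,np.degrees(th))
uu,vv,w,a,b,ex,ey=fit(im,K,M,(ctr,th))
pr=lambda n,p:print(n,onplane([px(p)],.02,K,M)[0,:2],(onplane([px(p)],.02,K,M)[0,:2]-ctr)@np.c_[ex,ey])
pr('outer corner',(287,175)); pr('run tip',(437,290))
m=(abs(a)<.1)&(abs(b)<.08)&(b<.02-.0)&(a>.0)
for lo in np.arange(-.08,.05,.01):
    s=(b>lo)&(b<lo+.01)&(abs(a)<.1); 
    if s.sum()>3: print('b %.3f'%lo,s.sum(),a[s].min().round(4),a[s].max().round(4))
for lo in np.arange(-.1,.08,.01):
    s=(a>lo)&(a<lo+.01)&(abs(b)<.09)
    if s.sum()>3: print('a %.3f'%lo,s.sum(),b[s].min().round(4),b[s].max().round(4))
# roller: nub and base disc
n=onplane([px((186,304))],.074,K,M)[0,:2]; print('nub',n,(n-ctr)@np.c_[ex,ey])
print(np.round(vision.camera_info('wrist')['mount'],3), vision.camera_info('wrist')['fx'])
E
```

```text
[[ 0.73520313 -0.05687557]
 [ 0.60202633 -0.23088558]
 [ 0.39679271 -0.07574884]
 [ 0.52979676  0.10041803]] [0.21912449 0.25727076 0.22073704]
ctr [ 0.56595473 -0.06577299] -37.26524224816755
outer corner [ 0.63959965 -0.05834966] [0.05411477 0.05050021]
run tip [ 0.56678899 -0.15006968] [ 0.05170607 -0.06658161]
b -0.080 28 -0.0935 -0.0621
b -0.070 31 -0.0972 0.0545
b -0.060 37 -0.0986 0.0546
b -0.050 45 -0.0953 0.0542
b -0.040 20 -0.0791 0.0544
b -0.030 20 0.044 0.054
b -0.020 19 0.0446 0.0545
b -0.010 20 0.0438 0.0546
b -0.000 19 0.0443 0.0542
b 0.010 30 -0.0588 0.0543
b 0.020 94 -0.0722 0.0544
b 0.030 119 -0.0764 0.0546
b 0.040 227 -0.0782 0.0542
a -0.100 26 -0.0743 -0.046
a -0.090 17 -0.0803 -0.041
a -0.080 66 -0.0799 0.0658
a -0.070 112 -0.0777 0.0729
a -0.060 102 -0.0676 0.0767
a -0.050 83 0.0172 0.0762
a -0.040 95 0.0195 0.073
a -0.030 53 0.0266 0.065
a -0.020 20 0.0393 0.0496
a -0.010 17 0.0402 0.0496
a -0.000 18 0.0402 0.0497
a 0.010 17 0.0402 0.0492
a 0.020 20 0.0393 0.0497
a 0.030 18 0.0403 0.0497
a 0.040 139 -0.067 0.0497
a 0.050 99 -0.0675 0.0502
nub [ 5.54183977e-01 -2.17944397e-04] [-0.0490616   0.04504413]
[[-0.001 -0.964 -0.266  0.077]
 [ 1.    -0.    -0.001  0.001]
 [ 0.001 -0.266  0.964 -0.18 ]
 [ 0.     0.     0.     1.   ]] 296.0219064077137
```

Call:
{"op": "play_rows", "data": {"moves": [{"rz":6.05},{"rz":6.05},{"rz":6.05},{"tx":-4,"ty":-1.3},{"tx":-4,"ty":-1.3},{"tx":-4,"ty":-1.3},{"tx":-4,"ty":-1.3},{"tx":-4,"ty":-1.3},{"tx":-4,"ty":-1.3},{"tx":-4,"ty":-1.3}], "jaw": 1, "newtons": 3}}

```text
schema error: expected keys tx, ty, tz, rx, ry, rz
```

Call:
{"op": "play_rows", "data": {"moves": [{"tx":-4,"ty":-1.4},{"tx":-4,"ty":-1.4},{"tx":-4,"ty":-1.4},{"tx":-4,"ty":-1.4},{"tx":-4,"ty":-1.4},{"tx":-4,"ty":-1.4},{"tx":-3.9,"ty":-1.2},{},{},{}]}}

```text
schema error: expected keys tx, ty, tz, rx, ry, rz
```

```bash
cat > st.py <<'E'
from h import *
ctr=np.array([.56595,-.06577]); th=np.radians(-37.265); ex=np.array([np.cos(th),np.sin(th)]); ey=np.array([-ex[1],ex[0]])
def st(o=None):
    o=o or manip.get_obs(); r=R.from_quat(o['tool_rot']).as_matrix(); p=(o['tcp_pos'][:2]-ctr)@np.c_[ex,ey]
    f=np.array(o['contact_force']); print('t %.2f'%o['t'],'board ab mm',(p*1e3).round(1),'z %.1f'%(o['tcp_pos'][2]*1e3),'yaw err',(np.degrees(np.arctan2(*(r[:2,0]@np.c_[-ey,-ex])))).round(2),'tilt',r[2].round(3),'F ab,z',(f[:2]@np.c_[ex,ey]).round(1),f[2].round(1),'w',round(o['width'],4))
E
python3 - <<'E'
from st import *
im,d,K,M,o=grab('wrist'); st(o); cv2.imwrite('pics/w1.png',im[...,::-1]); np.savez('w1.npz',im=im,d=d,K=K,M=M)
pts=np.array([[.0493,.0448],[.0493,-.0652],[-.049,.045],[-.0727,.0448]])
for p in pts: print(proj(np.r_[ctr+p[0]*ex+p[1]*ey,.02],K,M))
E
```

```text
t 0.10 board ab mm [-661.4  231.9] z 204.4 yaw err 18.14 tilt [ 0.    -0.002 -1.   ] F ab,z [-1.  -0.8] -0.8 w 0.094
[[ 95.7443618  516.29190168]]
[[ 33.42376113 503.00617947]]
[[102.84180415 479.56339922]]
[[104.51105629 470.13432577]]
```

View pics/w1.png

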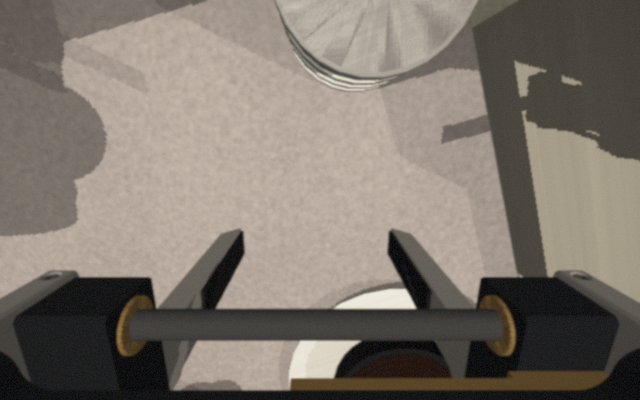

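The call was rejected, so the arm has not moved. The view shows only the fingers and part of the white plate at (390,340). I'll send it again with all the keys.

Call:
{"op": "play_rows", "data": {"moves": [{"tx":0,"ty":0,"tz":0,"rx":0,"ry":0,"rz":6.05},{"tx":0,"ty":0,"tz":0,"rx":0,"ry":0,"rz":6.05},{"tx":0,"ty":0,"tz":0,"rx":0,"ry":0,"rz":6.05},{"tx":-4,"ty":-1.3,"tz":0,"rx":0,"ry":0,"rz":0},{"tx":-4,"ty":-1.3,"tz":0,"rx":0,"ry":0,"rz":0},{"tx":-4,"ty":-1.3,"tz":0,"rx":0,"ry":0,"rz":0},{"tx":-4,"ty":-1.3,"tz":0,"rx":0,"ry":0,"rz":0},{"tx":-4,"ty":-1.3,"tz":0,"rx":0,"ry":0,"rz":0},{"tx":-4,"ty":-1.3,"tz":0,"rx":0,"ry":0,"rz":0},{"tx":-4,"ty":-1.3,"tz":0,"rx":0,"ry":0,"rz":0}], "jaw": 1, "newtons": 3}}

```text
t: 1.15
tcp_pos: [0.3484, 0.2761, 0.2053]
tool_rot: [0.319, 0.948, 0.0, -0.0]
contact_force: [0.2, -0.2, 0.5]
width: 0.0175
grip_force: 0.0
```

Call:
{"op": "play_rows", "data": {"moves": [{"tx":-4,"ty":-1.4,"tz":0,"rx":0,"ry":0,"rz":0},{"tx":-4,"ty":-1.4,"tz":0,"rx":0,"ry":0,"rz":0},{"tx":-4,"ty":-1.4,"tz":0,"rx":0,"ry":0,"rz":0},{"tx":-4,"ty":-1.4,"tz":0,"rx":0,"ry":0,"rz":0},{"tx":-4,"ty":-1.4,"tz":0,"rx":0,"ry":0,"rz":0},{"tx":-4,"ty":-1.4,"tz":0,"rx":0,"ry":0,"rz":0},{"tx":-3.9,"ty":-1.2,"tz":0,"rx":0,"ry":0,"rz":0},{"tx":0,"ty":0,"tz":0,"rx":0,"ry":0,"rz":0},{"tx":0,"ty":0,"tz":0,"rx":0,"ry":0,"rz":0},{"tx":0,"ty":0,"tz":0,"rx":0,"ry":0,"rz":0}]}}

```text
t: 2.15
tcp_pos: [0.5112, 0.0331, 0.2053]
tool_rot: [0.319, 0.948, 0.0, -0.0]
contact_force: [-0.3, -0.2, 0.2]
width: 0.0009
grip_force: 0.0
```

```bash
python3 - <<'E'
from st import *
im,d,K,M,o=grab('wrist'); st(o); cv2.imwrite('pics/w2.png',im[...,::-1]); np.savez('w2.npz',im=im,d=d,K=K,M=M)
pts=np.array([[.0493,.0448],[.0493,-.0652],[-.049,.045],[-.0727,.0448]])
for p in pts: print(proj(np.r_[ctr+p[0]*ex+p[1]*ey,.02],K,M))
E
```

```text
t 2.15 board ab mm [-103.4   45.5] z 205.3 yaw err 0.04 tilt [ 0.001  0.    -1.   ] F ab,z [-0.1 -0.3] 0.2 w 0.0009
[[314.91105203 289.79346254]]
[[236.04353326 289.73948295]]
[[315.01866375 223.25451333]]
[[314.85365304 205.84771155]]
```

View pics/w2.png

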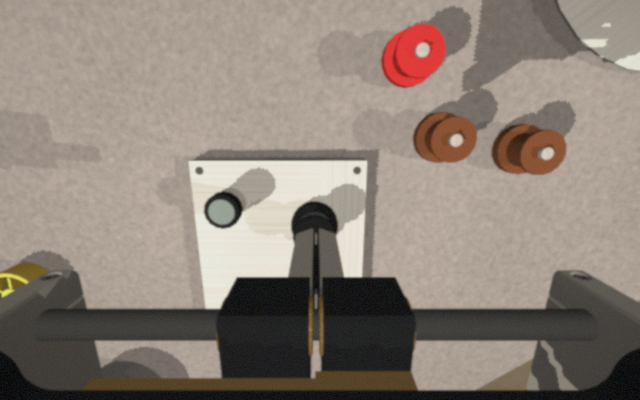

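The wrist view shows the board square to the tool. The roller is at (315,222), within a pixel of the predicted (315,223), and the loupe is well to the side at (222,210). I'll descend behind the roller.

Call:
{"op": "play_rows", "data": {"moves": [{"tx":0.2,"ty":0,"tz":3,"rx":0,"ry":0,"rz":0},{"tx":0,"ty":0,"tz":3,"rx":0,"ry":0,"rz":0},{"tx":0,"ty":0,"tz":3,"rx":0,"ry":0,"rz":0},{"tx":0,"ty":0,"tz":3,"rx":0,"ry":0,"rz":0},{"tx":0,"ty":0,"tz":2,"rx":0,"ry":0,"rz":0},{"tx":0,"ty":0,"tz":2,"rx":0,"ry":0,"rz":0},{"tx":0,"ty":0,"tz":1.2,"rx":0,"ry":0,"rz":0},{"tx":0,"ty":0,"tz":0.6,"rx":0,"ry":0,"rz":0},{"tx":0,"ty":0,"tz":0,"rx":0,"ry":0,"rz":0},{"tx":0,"ty":0,"tz":0,"rx":0,"ry":0,"rz":0}]}}

```text
t: 3.2
tcp_pos: [0.5109, 0.0337, 0.0285]
tool_rot: [0.319, 0.948, 0.0, 0.001]
contact_force: [-0.6, 0.3, 0.2]
width: 0.0009
grip_force: 0.0
```

Call:
{"op": "play_rows", "data": {"moves": [{"tx":-0.5,"ty":0,"tz":0,"rx":0,"ry":0,"rz":0},{"tx":-0.3,"ty":0,"tz":0,"rx":0,"ry":0,"rz":0},{"tx":-0.3,"ty":0,"tz":0,"rx":0,"ry":0,"rz":0},{"tx":-0.3,"ty":0,"tz":0,"rx":0,"ry":0,"rz":0},{"tx":-0.3,"ty":0,"tz":0,"rx":0,"ry":0,"rz":0},{"tx":-0.3,"ty":0,"tz":0,"rx":0,"ry":0,"rz":0},{"tx":-0.3,"ty":0,"tz":0,"rx":0,"ry":0,"rz":0},{"tx":-0.3,"ty":0,"tz":0,"rx":0,"ry":0,"rz":0},{"tx":-0.3,"ty":0,"tz":0,"rx":0,"ry":0,"rz":0},{"tx":-0.3,"ty":0,"tz":0,"rx":0,"ry":0,"rz":0}]}}

```text
t: 4.2
tcp_pos: [0.5358, 0.0141, 0.0275]
tool_rot: [0.32, 0.948, 0.0, -0.0]
contact_force: [-1.8, 1.3, 1.7]
width: 0.0002
grip_force: 1.2
```

```bash
python3 - <<'E'
from st import *
st()
im,d,K,M,o=grab('top')
g=cv2.cvtColor(im,cv2.COLOR_RGB2HSV)
s=im[100:260,225:385]; w=im[20:1,0:1]
s2,_,_,_,_=grab('side'); s2=s2[140:260,230:410]
a=cv2.resize(s,(600,600),interpolation=cv2.INTER_CUBIC)[:, :390]; b=cv2.resize(s2,(390,260),interpolation=cv2.INTER_CUBIC)
out=np.zeros((600,790,3),np.uint8); out[:,:390]=a; out[:260,400:]=b; cv2.imwrite('pics/p1.png',out[...,::-1])
E
```

```text
t 4.20 board ab mm [-72.4  45.2] z 27.5 yaw err -0.01 tilt [ 0.  0. -1.] F ab,z [-2.3 -0.1] 1.7 w 0.0002
```

View pics/p1.png

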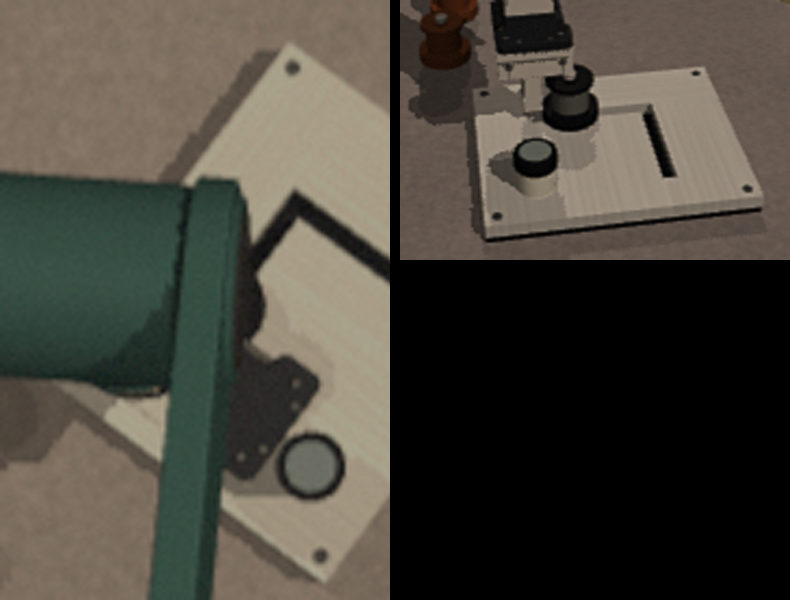

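The side crop at (570,100) shows the roller upright with the fingers at its base disc. The push force is about 2 N, so I'll carry on along the parking leg.

Call:
{"op": "play_rows", "data": {"moves": [{"tx":-0.4,"ty":0,"tz":0,"rx":0,"ry":0,"rz":0},{"tx":-0.4,"ty":0,"tz":0,"rx":0,"ry":0,"rz":0},{"tx":-0.4,"ty":0,"tz":0,"rx":0,"ry":0,"rz":0},{"tx":-0.4,"ty":0,"tz":0,"rx":0,"ry":0,"rz":0},{"tx":-0.4,"ty":0,"tz":0,"rx":0,"ry":0,"rz":0},{"tx":-0.4,"ty":0,"tz":0,"rx":0,"ry":0,"rz":0},{"tx":-0.4,"ty":0,"tz":0,"rx":0,"ry":0,"rz":0},{"tx":-0.4,"ty":0,"tz":0,"rx":0,"ry":0,"rz":0},{"tx":-0.4,"ty":0,"tz":0,"rx":0,"ry":0,"rz":0},{"tx":-0.4,"ty":0,"tz":0,"rx":0,"ry":0,"rz":0}]}}

```text
t: 5.3
tcp_pos: [0.5677, -0.0103, 0.0274]
tool_rot: [0.32, 0.948, -0.0, 0.0]
contact_force: [-0.4, 0.5, -0.6]
width: 0.0005
grip_force: 0.7
```

Call:
{"op": "play_rows", "data": {"moves": [{"tx":-0.4,"ty":0,"tz":0,"rx":0,"ry":0,"rz":0},{"tx":-0.4,"ty":0,"tz":0,"rx":0,"ry":0,"rz":0},{"tx":-0.4,"ty":0,"tz":0,"rx":0,"ry":0,"rz":0},{"tx":-0.4,"ty":0,"tz":0,"rx":0,"ry":0,"rz":0},{"tx":-0.4,"ty":0,"tz":0,"rx":0,"ry":0,"rz":0},{"tx":-0.4,"ty":0,"tz":0,"rx":0,"ry":0,"rz":0},{"tx":-0.4,"ty":0,"tz":0,"rx":0,"ry":0,"rz":0},{"tx":-0.4,"ty":0,"tz":0,"rx":0,"ry":0,"rz":0},{"tx":-0.2,"ty":0,"tz":0,"rx":0,"ry":0,"rz":0},{"tx":0,"ty":0,"tz":0,"rx":0,"ry":0,"rz":0}]}}

```text
t: 6.3
tcp_pos: [0.595, -0.0311, 0.0275]
tool_rot: [0.32, 0.948, -0.0, 0.0]
contact_force: [-0.3, -0.3, -0.3]
width: 0.0006
grip_force: 0.0
```

```bash
python3 - <<'E'
from st import *
st()
E
```

```text
t 6.30 board ab mm [ 2.1 45.2] z 27.5 yaw err -0.03 tilt [-0.001  0.    -1.   ] F ab,z [-0.1 -0.4] -0.3 w 0.0006
```

Call:
{"op": "play_rows", "data": {"moves": [{"tx":-0.15,"ty":0,"tz":0,"rx":0,"ry":0,"rz":0},{"tx":-0.1,"ty":0,"tz":0,"rx":0,"ry":0,"rz":0},{"tx":-0.1,"ty":0,"tz":0,"rx":0,"ry":0,"rz":0},{"tx":-0.1,"ty":0,"tz":0,"rx":0,"ry":0,"rz":0},{"tx":-0.1,"ty":0,"tz":0,"rx":0,"ry":0,"rz":0},{"tx":-0.1,"ty":0,"tz":0,"rx":0,"ry":0,"rz":0},{"tx":-0.1,"ty":0,"tz":0,"rx":0,"ry":0,"rz":0},{"tx":-0.1,"ty":0,"tz":0,"rx":0,"ry":0,"rz":0},{"tx":-0.1,"ty":0,"tz":0,"rx":0,"ry":0,"rz":0},{"tx":-0.05,"ty":0,"tz":0,"rx":0,"ry":0,"rz":0}]}}

```text
t: 7.3
tcp_pos: [0.6023, -0.0365, 0.0275]
tool_rot: [0.32, 0.948, 0.0, -0.0]
contact_force: [-3.3, 1.3, 2.4]
width: 0.0007
grip_force: 1.8
```

```bash
python3 - <<'E'
from st import *
st()
E
```

```text
t 7.30 board ab mm [11.2 45.3] z 27.5 yaw err -0.01 tilt [ 0.001  0.    -1.   ] F ab,z [-3.4 -0.9] 2.4 w 0.0007
```

Call:
{"op": "play_rows", "data": {"moves": [{"tx":-0.05,"ty":0,"tz":0,"rx":0,"ry":0,"rz":0},{"tx":-0.05,"ty":0,"tz":0,"rx":0,"ry":0,"rz":0},{"tx":-0.05,"ty":0,"tz":0,"rx":0,"ry":0,"rz":0},{"tx":0,"ty":0,"tz":0,"rx":0,"ry":0,"rz":0},{"tx":0,"ty":0,"tz":0,"rx":0,"ry":0,"rz":0},{"tx":0,"ty":0,"tz":0,"rx":0,"ry":0,"rz":0},{"tx":0,"ty":0,"tz":0,"rx":0,"ry":0,"rz":0},{"tx":0,"ty":0,"tz":0,"rx":0,"ry":0,"rz":0},{"tx":0,"ty":0,"tz":0,"rx":0,"ry":0,"rz":0},{"tx":0,"ty":0,"tz":0,"rx":0,"ry":0,"rz":0}]}}

```text
t: 8.3
tcp_pos: [0.6024, -0.0366, 0.0275]
tool_rot: [0.319, 0.948, 0.0, -0.002]
contact_force: [-5.4, 2.9, 4.3]
width: 0.0001
grip_force: 3.3
```

```bash
python3 - <<'E'
from st import *
st()
E
```

```text
t 8.30 board ab mm [11.3 45.3] z 27.5 yaw err 0.01 tilt [ 0.003 -0.    -1.   ] F ab,z [-6.  -0.9] 4.3 w 0.0001
```

At the corner stop: the TCP no longer advances and the force holds steady at 6 N. I'll back off, lift, swing the tool 90° and come in behind the roller for the running leg, checking the wrist joint first.

```bash
python3 - <<'E'
from st import *
print(manip.get_obs()['q'].round(3))
E
```

```text
[-1.550e-01  3.030e-01  1.478e+00  1.000e-03  1.363e+00 -1.076e+00]
```

Call:
{"op": "play_rows", "data": {"moves": [{"tx":0.3,"ty":0,"tz":0,"rx":0,"ry":0,"rz":0},{"tx":1.0,"ty":0,"tz":0,"rx":0,"ry":0,"rz":0},{"tx":1.7,"ty":0,"tz":0,"rx":0,"ry":0,"rz":0},{"tx":0,"ty":0,"tz":-3,"rx":0,"ry":0,"rz":0},{"tx":0,"ty":0,"tz":-4,"rx":0,"ry":0,"rz":0},{"tx":0,"ty":0,"tz":-4,"rx":0,"ry":0,"rz":0},{"tx":0,"ty":2,"tz":-2,"rx":0,"ry":0,"rz":0},{"tx":-2,"ty":2,"tz":0,"rx":0,"ry":0,"rz":0},{"tx":-3.4,"ty":2,"tz":0,"rx":0,"ry":0,"rz":0},{"tx":-1.5,"ty":0,"tz":0,"rx":0,"ry":0,"rz":0}]}}

```text
t: 9.3
tcp_pos: [0.6736, -0.0131, 0.1567]
tool_rot: [0.319, 0.948, 0.0, 0.001]
contact_force: [-0.3, -0.3, 0.7]
width: 0.0005
grip_force: 0.0
```

Call:
{"op": "play_rows", "data": {"moves": [{"tx":0,"ty":0,"tz":0,"rx":0,"ry":0,"rz":8.5},{"tx":0,"ty":0,"tz":0,"rx":0,"ry":0,"rz":8.5},{"tx":0,"ty":0,"tz":0,"rx":0,"ry":0,"rz":8.5},{"tx":0,"ty":0,"tz":0,"rx":0,"ry":0,"rz":8.5},{"tx":0,"ty":0,"tz":0,"rx":0,"ry":0,"rz":8.5},{"tx":0,"ty":0,"tz":0,"rx":0,"ry":0,"rz":8.5},{"tx":0,"ty":0,"tz":0,"rx":0,"ry":0,"rz":8.5},{"tx":0,"ty":0,"tz":0,"rx":0,"ry":0,"rz":8.5},{"tx":0,"ty":0,"tz":0,"rx":0,"ry":0,"rz":8.5},{"tx":0,"ty":0,"tz":0,"rx":0,"ry":0,"rz":8.5}]}}

```text
t: 10.3
tcp_pos: [0.6712, -0.0137, 0.1574]
tool_rot: [0.877, 0.48, 0.0, 0.001]
contact_force: [0.7, -0.5, 0.4]
width: 0.0009
grip_force: 0.0
```

Call:
{"op": "play_rows", "data": {"moves": [{"tx":0,"ty":0,"tz":0,"rx":0,"ry":0,"rz":5},{"tx":1,"ty":0,"tz":0,"rx":0,"ry":0,"rz":0},{"tx":0,"ty":0,"tz":0,"rx":0,"ry":0,"rz":0},{"tx":0,"ty":0,"tz":0,"rx":0,"ry":0,"rz":0},{"tx":0,"ty":0,"tz":0,"rx":0,"ry":0,"rz":0},{"tx":0,"ty":0,"tz":0,"rx":0,"ry":0,"rz":0},{"tx":0,"ty":0,"tz":0,"rx":0,"ry":0,"rz":0},{"tx":0,"ty":0,"tz":0,"rx":0,"ry":0,"rz":0},{"tx":0,"ty":0,"tz":0,"rx":0,"ry":0,"rz":0},{"tx":0,"ty":0,"tz":0,"rx":0,"ry":0,"rz":0}]}}

```text
t: 11.3
tcp_pos: [0.6771, -0.0056, 0.1575]
tool_rot: [0.896, 0.444, 0.0, -0.0]
contact_force: [0.1, -0.1, -0.5]
width: 0.0006
grip_force: 0.0
```

```bash
python3 - <<'E'
from st import *
st()
im,d,K,M,o=grab('top'); P=cloud(d,K,M)
out=np.zeros((600,790,3),np.uint8); out[:,:390]=cv2.resize(im[100:260,265:369],(390,600),interpolation=cv2.INTER_CUBIC)
s2,_,K2,M2,_=grab('side'); out[:260,400:]=cv2.resize(s2[140:260,230:410],(390,260),interpolation=cv2.INTER_CUBIC)
cv2.imwrite('pics/p2.png',out[...,::-1])
p=ctr+.0505*ex+.045*ey; print('expect nub top',proj(np.r_[p,.074],K,M),'side',proj(np.r_[p,.074],K2,M2))
E
```

```text
t 11.30 board ab mm [ 52.1 115.2] z 157.5 yaw err -90.01 tilt [ 0.  0. -1.] F ab,z [ 0.2 -0.1] -0.5 w 0.0006
expect nub top [[303.60547372 148.77538301]] side [[344.77974508 169.31726646]]
```

View pics/p2.png

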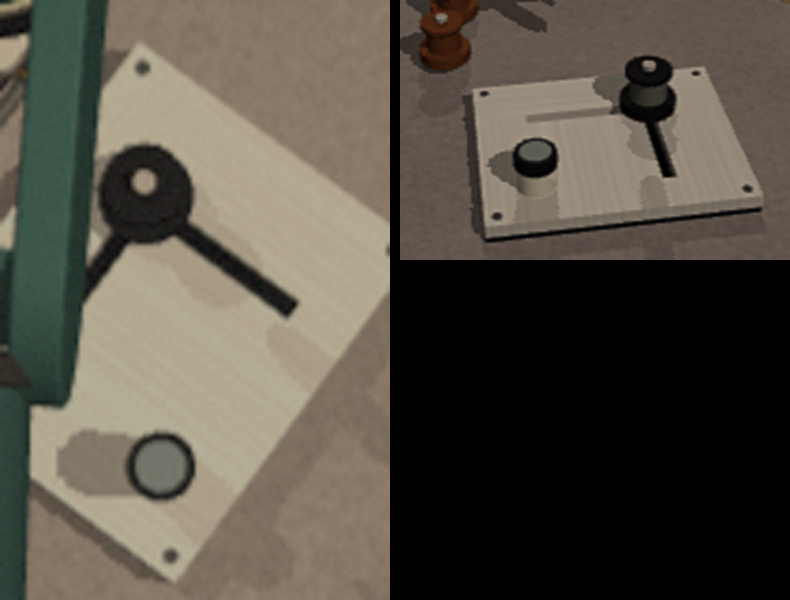

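The roller stands upright at the corner. Its nub is at top px (303.7,148.5) against an expected (303.6,148.8). The running leg is free ahead of it and the loupe hasn't moved.

Call:
{"op": "play_rows", "data": {"moves": [{"tx":0,"ty":-0.2,"tz":3,"rx":0,"ry":0,"rz":0},{"tx":0,"ty":0,"tz":3,"rx":0,"ry":0,"rz":0},{"tx":0,"ty":0,"tz":3,"rx":0,"ry":0,"rz":0},{"tx":0,"ty":0,"tz":2,"rx":0,"ry":0,"rz":0},{"tx":0,"ty":0,"tz":1.4,"rx":0,"ry":0,"rz":0},{"tx":0,"ty":0,"tz":0.6,"rx":0,"ry":0,"rz":0},{"tx":-1,"ty":0,"tz":0,"rx":0,"ry":0,"rz":0},{"tx":-0.6,"ty":0,"tz":0,"rx":0,"ry":0,"rz":0},{"tx":-0.4,"ty":0,"tz":0,"rx":0,"ry":0,"rz":0},{"tx":-0.3,"ty":0,"tz":0,"rx":0,"ry":0,"rz":0}]}}

```text
t: 12.4
tcp_pos: [0.6621, -0.0234, 0.029]
tool_rot: [0.896, 0.444, 0.001, 0.001]
contact_force: [0.5, 0.1, 0.2]
width: 0.0009
grip_force: 0.0
```

```bash
python3 - <<'E'
from st import *
st()
E
```

```text
t 12.40 board ab mm [50.8 91.9] z 29.0 yaw err -90.05 tilt [ 0.001  0.002 -1.   ] F ab,z [0.3 0.4] 0.2 w 0.0009
```

Call:
{"op": "play_rows", "data": {"moves": [{"tx":-0.3,"ty":0,"tz":0.1,"rx":0,"ry":0,"rz":0},{"tx":-0.3,"ty":0,"tz":0,"rx":0,"ry":0,"rz":0},{"tx":-0.3,"ty":0,"tz":0,"rx":0,"ry":0,"rz":0},{"tx":-0.2,"ty":0,"tz":0,"rx":0,"ry":0,"rz":0},{"tx":-0.2,"ty":0,"tz":0,"rx":0,"ry":0,"rz":0},{"tx":-0.2,"ty":0,"tz":0,"rx":0,"ry":0,"rz":0},{"tx":-0.2,"ty":0,"tz":0,"rx":0,"ry":0,"rz":0},{"tx":-0.2,"ty":0,"tz":0,"rx":0,"ry":0,"rz":0},{"tx":-0.2,"ty":0,"tz":0,"rx":0,"ry":0,"rz":0},{"tx":-0.2,"ty":0,"tz":0,"rx":0,"ry":0,"rz":0}]}}

```text
t: 13.4
tcp_pos: [0.6477, -0.041, 0.0266]
tool_rot: [0.896, 0.444, 0.0, 0.0]
contact_force: [1.8, 1.6, 0.3]
width: 0.0005
grip_force: 1.0
```

```bash
python3 - <<'E'
from st import *
st()
E
```

```text
t 13.40 board ab mm [50.1 69.2] z 26.6 yaw err -90.01 tilt [ 0.  0. -1.] F ab,z [0.4 2.4] 0.3 w 0.0005
```

Call:
{"op": "play_rows", "data": {"moves": [{"tx":-0.3,"ty":0,"tz":0,"rx":0,"ry":0,"rz":0},{"tx":-0.4,"ty":0,"tz":0,"rx":0,"ry":0,"rz":0},{"tx":-0.4,"ty":0,"tz":0,"rx":0,"ry":0,"rz":0},{"tx":-0.4,"ty":0,"tz":0,"rx":0,"ry":0,"rz":0},{"tx":-0.4,"ty":0,"tz":0,"rx":0,"ry":0,"rz":0},{"tx":-0.4,"ty":0,"tz":0,"rx":0,"ry":0,"rz":0},{"tx":-0.4,"ty":0,"tz":0,"rx":0,"ry":0,"rz":0},{"tx":-0.4,"ty":0,"tz":0,"rx":0,"ry":0,"rz":0},{"tx":-0.4,"ty":0,"tz":0,"rx":0,"ry":0,"rz":0},{"tx":-0.4,"ty":0,"tz":0,"rx":0,"ry":0,"rz":0}]}}

```text
t: 14.4
tcp_pos: [0.6239, -0.0722, 0.0266]
tool_rot: [0.896, 0.444, 0.0, -0.0]
contact_force: [1.1, 2.1, 1.6]
width: 0.0007
grip_force: 1.2
```

Call:
{"op": "play_rows", "data": {"moves": [{"tx":-0.4,"ty":0,"tz":0,"rx":0,"ry":0,"rz":0},{"tx":-0.4,"ty":0,"tz":0,"rx":0,"ry":0,"rz":0},{"tx":-0.4,"ty":0,"tz":0,"rx":0,"ry":0,"rz":0},{"tx":-0.4,"ty":0,"tz":0,"rx":0,"ry":0,"rz":0},{"tx":-0.4,"ty":0,"tz":0,"rx":0,"ry":0,"rz":0},{"tx":-0.4,"ty":0,"tz":0,"rx":0,"ry":0,"rz":0},{"tx":-0.4,"ty":0,"tz":0,"rx":0,"ry":0,"rz":0},{"tx":-0.4,"ty":0,"tz":0,"rx":0,"ry":0,"rz":0},{"tx":-0.3,"ty":0,"tz":0,"rx":0,"ry":0,"rz":0},{"tx":-0.2,"ty":0,"tz":0,"rx":0,"ry":0,"rz":0}]}}

```text
t: 15.4
tcp_pos: [0.6014, -0.1017, 0.0264]
tool_rot: [0.896, 0.444, -0.0, -0.0]
contact_force: [2.1, 1.6, 2.2]
width: 0.0003
grip_force: 1.3
```

```bash
python3 - <<'E'
from st import *
st()
E
```

```text
t 15.40 board ab mm [49.9 -7.1] z 26.4 yaw err -90.02 tilt [-0. -0. -1.] F ab,z [0.7 2.6] 2.2 w 0.0003
```

20 mm to go, so I'll slow down.

Call:
{"op": "play_rows", "data": {"moves": [{"tx":-0.2,"ty":0,"tz":0,"rx":0,"ry":0,"rz":0},{"tx":-0.2,"ty":0,"tz":0,"rx":0,"ry":0,"rz":0},{"tx":-0.2,"ty":0,"tz":0,"rx":0,"ry":0,"rz":0},{"tx":-0.2,"ty":0,"tz":0,"rx":0,"ry":0,"rz":0},{"tx":-0.2,"ty":0,"tz":0,"rx":0,"ry":0,"rz":0},{"tx":-0.15,"ty":0,"tz":0,"rx":0,"ry":0,"rz":0},{"tx":-0.1,"ty":0,"tz":0,"rx":0,"ry":0,"rz":0},{"tx":-0.1,"ty":0,"tz":0,"rx":0,"ry":0,"rz":0},{"tx":-0.1,"ty":0,"tz":0,"rx":0,"ry":0,"rz":0},{"tx":-0.1,"ty":0,"tz":0,"rx":0,"ry":0,"rz":0}]}}

```text
t: 16.4
tcp_pos: [0.5922, -0.1138, 0.0264]
tool_rot: [0.896, 0.444, 0.0, -0.0]
contact_force: [1.4, 2.1, 1.4]
width: 0.0007
grip_force: 1.2
```

```bash
python3 - <<'E'
from st import *
st()
E
```

```text
t 16.40 board ab mm [ 50.  -22.3] z 26.4 yaw err -90.01 tilt [ 0. -0. -1.] F ab,z [-0.1  2.6] 1.4 w 0.0007
```

Call:
{"op": "play_rows", "data": {"moves": [{"tx":-0.1,"ty":0,"tz":0,"rx":0,"ry":0,"rz":0},{"tx":-0.1,"ty":0,"tz":0,"rx":0,"ry":0,"rz":0},{"tx":-0.1,"ty":0,"tz":0,"rx":0,"ry":0,"rz":0},{"tx":-0.1,"ty":0,"tz":0,"rx":0,"ry":0,"rz":0},{"tx":-0.1,"ty":0,"tz":0,"rx":0,"ry":0,"rz":0},{"tx":-0.05,"ty":0,"tz":0,"rx":0,"ry":0,"rz":0},{"tx":0,"ty":0,"tz":0,"rx":0,"ry":0,"rz":0},{"tx":0,"ty":0,"tz":0,"rx":0,"ry":0,"rz":0},{"tx":0,"ty":0,"tz":0,"rx":0,"ry":0,"rz":0},{"tx":0,"ty":0,"tz":0,"rx":0,"ry":0,"rz":0}]}}

```text
t: 17.4
tcp_pos: [0.5893, -0.1176, 0.0265]
tool_rot: [0.896, 0.444, 0.001, -0.0]
contact_force: [3.2, 4.1, 0.3]
width: 0.0005
grip_force: 2.5
```

```bash
python3 - <<'E'
from st import *
st()
E
```

```text
t 17.40 board ab mm [ 50. -27.] z 26.5 yaw err -89.99 tilt [ 0.001  0.    -1.   ] F ab,z [0.1 5.2] 0.3 w 0.0005
```

Call:
{"op": "play_rows", "data": {"moves": [{"tx":-0.05,"ty":0,"tz":0,"rx":0,"ry":0,"rz":0},{"tx":-0.05,"ty":0,"tz":0,"rx":0,"ry":0,"rz":0},{"tx":-0.05,"ty":0,"tz":0,"rx":0,"ry":0,"rz":0},{"tx":0,"ty":0,"tz":0,"rx":0,"ry":0,"rz":0},{"tx":0,"ty":0,"tz":0,"rx":0,"ry":0,"rz":0},{"tx":0,"ty":0,"tz":0,"rx":0,"ry":0,"rz":0},{"tx":0,"ty":0,"tz":0,"rx":0,"ry":0,"rz":0},{"tx":0,"ty":0,"tz":0,"rx":0,"ry":0,"rz":0},{"tx":0,"ty":0,"tz":0,"rx":0,"ry":0,"rz":0},{"tx":0,"ty":0,"tz":0,"rx":0,"ry":0,"rz":0}]}}

```text
t: 18.4
tcp_pos: [0.5892, -0.1177, 0.0266]
tool_rot: [0.896, 0.444, 0.002, -0.001]
contact_force: [5.6, 6.3, 1.4]
width: 0.0002
grip_force: 3.9
```

```bash
python3 - <<'E'
from st import *
st()
E
```

```text
t 18.40 board ab mm [ 50.  -27.2] z 26.6 yaw err -89.98 tilt [ 0.004  0.    -1.   ] F ab,z [0.6 8.4] 1.4 w 0.0002
```

The roller is hard against the far end: the force rose to 8 N with no more travel, and TCP b = -27 matches the expected -27. I'll back off and lift clear.

Call:
{"op": "play_rows", "data": {"moves": [{"tx":0.3,"ty":0,"tz":0,"rx":0,"ry":0,"rz":0},{"tx":1,"ty":0,"tz":0,"rx":0,"ry":0,"rz":0},{"tx":2,"ty":0,"tz":0,"rx":0,"ry":0,"rz":0},{"tx":1,"ty":0,"tz":-3,"rx":0,"ry":0,"rz":0},{"tx":0,"ty":0,"tz":-4,"rx":0,"ry":0,"rz":0},{"tx":0,"ty":0,"tz":-4,"rx":0,"ry":0,"rz":0},{"tx":2,"ty":0,"tz":-4,"rx":0,"ry":0,"rz":0},{"tx":4,"ty":0,"tz":-1,"rx":0,"ry":0,"rz":0},{"tx":4,"ty":0,"tz":0,"rx":0,"ry":0,"rz":0},{"tx":3,"ty":0,"tz":0,"rx":0,"ry":0,"rz":0}]}}

```text
t: 19.4
tcp_pos: [0.6936, 0.0194, 0.1868]
tool_rot: [0.896, 0.444, -0.0, 0.001]
contact_force: [-0.0, -0.3, -1.3]
width: 0.0004
grip_force: 0.0
```

```bash
python3 - <<'E'
from st import *
st()
im,d,K,M,o=grab('top')
out=np.zeros((600,790,3),np.uint8); out[:,:390]=cv2.resize(im[100:260,265:369],(390,600),interpolation=cv2.INTER_CUBIC)
s2,_,K2,M2,_=grab('side'); out[:260,400:]=cv2.resize(s2[140:260,230:410],(390,260),interpolation=cv2.INTER_CUBIC)
out[270:600,400:]=cv2.resize(im,(528,330))[:,138:]
cv2.imwrite('pics/p3.png',out[...,::-1])
p=ctr+.0493*ex-.0652*ey; u=proj(np.r_[p,.074],K,M)[0]; s=proj(np.r_[p,.074],K2,M2)[0]
print('expect nub crop top',(u-[265,100])*3.75,'side',(s-[230,140])*390/180+[400,0])
E
```

```text
t 19.40 board ab mm [ 50.  145.1] z 186.8 yaw err -90.02 tilt [-0.001  0.001 -1.   ] F ab,z [ 0.1 -0.2] -1.3 w 0.0004
expect nub crop top [293.70244491 294.78897176] side [671.65621057 128.41301583]
```

View pics/p3.png

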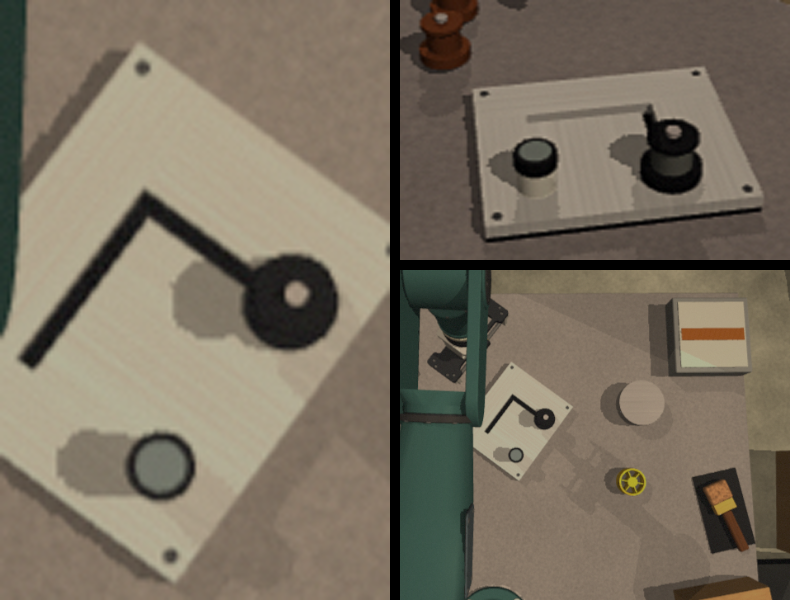

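The roller stands upright at the run end. Its nub is at crop (296,294) against an expected (294,295), which agrees to under 2 mm. The loupe, core and can are where they were, and the robot is clear.

```bash
python3 -c "
from bench import manip
print(manip.close_job())"
```

```text
the job is handed in; nothing more can be done
None
```

I pushed the roller along the parking leg, round the corner and home against the far end of the running leg. It is still upright, no force reading passed about 9 N, the bystanders look unmoved, the robot is clear, and the job was handed in at about 19.5 s.

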